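# Changing over the jars at the label reader

### The job

Shut the air valve fully, then move every orange-capped (finished) jar from the reader station into the green tray, standing, and set every blue-capped (new) jar upright on a white bay of its own, well centred, its label facing the reader bar squarely. When all of that is done, and the air is still shut, open the valve to 60 degrees (the green mark) for at least three seconds to blow the labels dry, then shut it fully again. Leave everything else where it is.

Things in the scene. Friction and masses are not known exactly. Their poses are not given: they have to be found in the camera images.
- jar1: closed round jar, 60 mm diameter, 80 mm tall, 0.18 to 0.33 kg, weighted foot, white body, blue cap (top 22 mm, also 60 mm wide). Origin: centre of its underside, z up; its x axis points out through the middle of its yellow barred label (40 mm tall, centred 34 mm up). A white tick on the cap runs from the centre towards the label. New; stands on the bench before the station. May be absent.
- jar2: closed round jar, 60 mm diameter, 80 mm tall, 0.18 to 0.33 kg, weighted foot, white body, blue cap (top 22 mm, also 60 mm wide). Origin: centre of its underside, z up; its x axis points out through the middle of its yellow barred label (40 mm tall, centred 34 mm up). A white tick on the cap runs from the centre towards the label. New; stands on the bench before the station. May be absent.
- jar3: closed round jar, 60 mm diameter, 80 mm tall, 0.18 to 0.33 kg, weighted foot, white body, blue cap (top 22 mm, also 60 mm wide). Origin: centre of its underside, z up; its x axis points out through the middle of its yellow barred label (40 mm tall, centred 34 mm up). A white tick on the cap runs from the centre towards the label. New; stands on the bench before the station. May be absent.
- jar4: closed round jar, 60 mm diameter, 80 mm tall, 0.18 to 0.33 kg, weighted foot, white body, blue cap (top 22 mm, also 60 mm wide). Origin: centre of its underside, z up; its x axis points out through the middle of its yellow barred label (40 mm tall, centred 34 mm up). A white tick on the cap runs from the centre towards the label. New; stands on the bench before the station. May be absent.
- jar1_label (a point): middle of the label of jar1, on its surface, 30 mm from the jar's axis, 34 mm up
- jar2_label (a point): middle of the label of jar2, on its surface, 30 mm from the jar's axis, 34 mm up
- jar3_label (a point): middle of the label of jar3, on its surface, 30 mm from the jar's axis, 34 mm up
- jar4_label (a point): middle of the label of jar4, on its surface, 30 mm from the jar's axis, 34 mm up
- old1: closed round jar, 60 mm diameter, 80 mm tall, 0.18 to 0.33 kg, weighted foot, white body, orange cap (top 22 mm, also 60 mm wide). Origin: centre of its underside, z up; its x axis points out through the middle of its yellow barred label (40 mm tall, centred 34 mm up). A white tick on the cap runs from the centre towards the label. Finished; stands on a bay. One of the two may be absent.
- old2: closed round jar, 60 mm diameter, 80 mm tall, 0.18 to 0.33 kg, weighted foot, white body, orange cap (top 22 mm, also 60 mm wide). Origin: centre of its underside, z up; its x axis points out through the middle of its yellow barred label (40 mm tall, centred 34 mm up). A white tick on the cap runs from the centre towards the label. Finished; stands on a bay. One of the two may be absent.
- station: reader station, fixed: a flat black mat (no step) with four white bay discs in a row along its y axis, 110 mm apart, and beyond them (+x) a grey reader bar (the scanner), 420 mm long, 40 mm deep, 45 mm tall, its front face with a red window 70 mm from the bay centres. Origin: bench level at the middle of the row; x points from the bays straight at the reader bar
- bay1 (a point): centre of white bay disc 1 (72 mm diameter), at bench level; axes as the station's, x towards the reader bar. Bays 1 to 4 run from station +y to -y
- bay2 (a point): centre of white bay disc 2 (72 mm diameter), at bench level; axes as the station's, x towards the reader bar. Bays 1 to 4 run from station +y to -y
- bay3 (a point): centre of white bay disc 3 (72 mm diameter), at bench level; axes as the station's, x towards the reader bar. Bays 1 to 4 run from station +y to -y
- bay4 (a point): centre of white bay disc 4 (72 mm diameter), at bench level; axes as the station's, x towards the reader bar. Bays 1 to 4 run from station +y to -y
- tray: green tray fixed to the bench, 200 mm (its x) by 130 mm (its y), rim 25 mm high, walls 5 mm, floor 5 mm thick. Origin: centre of its underside. It stands to the robot's left or right, the air valve on the other side
- air_valve (a joint): opening of the air valve in rad: 0 = shut (stop), grows as the handle turns counterclockwise seen from above, 1.571 = full open (stop), 1.047 = the 60 degree mark. Friction (0.08 N m) keeps it where it is left
- valve_grip (a point): middle of the valve's T-handle, on its vertical turning axis, 97 mm above the bench; x runs along the handle to its yellow pointer end and turns with it. Black bar 80 mm long, 14 wide, 26 high (84 to 110 mm up) on a fixed blue pedestal 110 x 110 mm; white dial face 70 mm up: broad red mark = shut, broad green mark = 60 degrees, thin ticks every 15 to 90
- redjar: bystander, to be left alone: brown jar with red lid, 72 mm diameter, 90 mm tall (origin: centre of its underside)
- papercup: bystander, to be left alone: paper cup, 72 mm wide, 80 mm tall (origin: centre of its underside)
- weight: bystander, to be left alone: steel cylinder, 48 mm diameter, 50 mm tall (origin: centre of its underside)
Mind the look-alikes: they are no part of the job. What is shaped like the jar4 but black is not meant.

How it is judged:
By the outcome, as a careful person would: the job done as asked, in the order asked, and still so for the second after the job is handed in, with the robot touching nothing.
Of jar1, jar2, jar3, jar4 only 3 to 4 are there at a start; the rules pass over those that are not, and their reading is None.
Of old1, old2 only 1 to 2 are there at a start; the rules pass over those that are not, and their reading is None.
At some moment in a run one of jar1, jar2, jar3, jar4 may be knocked a few centimetres aside while the robot is not near it.
It also fails if it takes over 210 s, if anything falls off the work surface, if the arm or the gripper's body presses on something with over 40 N, if the wrist force passes 120 N, or if a joint passes its speed limit or range.

### The arm

A 6-joint arm with a two-finger parallel gripper is mounted at the origin on the work surface. World frame = base frame: x ahead of the robot, y to its left, z up, the work surface at z = 0. Lengths are in mm, angles in degrees, forces in N, time in s.
With the tool pointing down it reaches from about 350 to 850 mm from the base axis. Payload 8.1 kg.
Tool frame: the origin (TCP) lies midway between the tips of the shut fingers; the grasp point (between the pads) lies 19 mm behind it; z points along the fingers, y is the line along which they close (so a half turn about z gives the same grasp; the last joint's range is limited). The gripper opens to 85 mm and grips with 20 to 120 N. Pads are 22 mm wide; open, the fingers measure 114 mm over their backs; the gripper's body (76 mm by 85 mm) begins 54 mm behind the grasp point. The pads swing forward as they close: fully open they stand 13 mm farther back than shut.
Start: joints at [62.544, 7.471, 85.268, -0, 87.261, -4.893], TCP at [230.199, 554.088, 205.592] pointing down, gripper open.
Joint ranges: [-169.43, 169.43], [-51.17, 129.36], [1.28, 143.12], [-76.62, 256.62], [0, 156.53], [-152.29, 152.29]. Speed limits (degrees/s): [136.94, 136.94, 159.86, 180, 180, 180].

### API

Orientations are given as [roll, pitch, yaw] about the fixed x, y, z axes, in that order (R = Rz(yaw) Ry(pitch) Rx(roll)).
In Python, from bench import sense, snapshot, order, finder gives the robot as it stands.
- The arm moves only by the tool send_rows, never from a script. Its argument "steps" is a list of rows, each a list of 2 entries, a list of its own where there are three numbers: the shift along the world's x, y, z in units of 30 mm (1.0 is 30 mm), then the turn, a rotation vector about the world's x, y, z in rad. In form: [[[dx, dy, dz], [wx, wy, wz]], ...]. A call has 1 to 10 rows; each row is the pose to reach, as a shift and turn from the pose commanded when the call began; what a row does not reach only later rows make up. A row lasts 1/8 s, in which the tool goes at most 62.5 mm and 10.7 degrees, less where a joint would pass 70% of its speed; a pose out of reach is approached as far as the arm can. A call with a gripper value outside its range is refused whole. "fingers" is the closure, from 0 (fully open) to 1 (shut), set as the call begins (left out, the last holds). The fingers move at their own pace and stop on an object; "squeeze" is the grip in N (left out, the last holds). Time passes only in rows, so rows that repeat a pose let the fingers close. It gives the time, the measured TCP pose, the force, the opening and the grip force at its end, in the units of the state.
- sense(): the state, without advancing time (a new reading comes with each control period).
- snapshot(name): name is "side" or "top"; returns a dict with "img" (420x560x3 uint8, red, green, blue), "K" (3x3 intrinsics, pixels), "pose" (4x4, takes a point from camera to world coordinates). Camera axes: x right, y up, looking along -z (the intrinsics and any distortion apply to the point x, -y, -z); pixel columns grow to the right and rows downward; lengths in mm; the calibration is good to about 2 mm. A picture is of the moment at which its call begins. There is no depth.
- order.hand_in(): hands the job in; it is judged then, once.
Trained networks look in the newest picture that a camera, given by its name, has taken for a name from the list of things; names that differ only in an ending like _2 or _b are one class to them, and where a whole thing is asked for, a point or a joint stands for the part that bears it (a point fixed in the world has none). Each returns a list of dicts, best first, with "confidence" (0 to 1); they miss things now and then, are a little off and sometimes report something else, mostly with a low value. They report only what shows in the picture. A call takes as long as a camera call. They do not tell look-alikes from the thing itself.
- finder.find_in(label, camera): "box" ([left, top, width, height] as shares, 0 to 1, of the picture: columns of its width, rows of its height, round what is visible of it).
- finder.trace(label, camera): "mask" (420x560 bool, what is visible of it) and "box" ([left, top, width, height] as shares, 0 to 1, of the picture: columns of its width, rows of its height, round what is visible of it).
- finder.pinpoint(label, camera): "at" ([column, row] as shares, 0 to 1, of the picture: columns of its width, rows of its height: a listed point, or the origin of a listed thing).
The state is a dict: "time": time; "joint_pos": joint angles; "qd": joint speeds; "joint_efforts": joint torques, N m; "tool_pos": TCP position; "tcp_rot": TCP orientation; "ft_force": force on the tool from outside, world axes, zero at the start; "wrist_torque": the same for the moment, N m; "finger_gap": finger opening in mm; "grip_force": force on a finger pad.
Only numpy, scipy, OpenCV 4.12 (cv2) and the standard library are available. Lean on these libraries where they do the work, as an engineer would, in place of code of your own. Each camera call takes 0.05 s, during which the arm holds its last target. There are 200 camera calls.

## Working session

There is one attempt and no reset: what is moved stays moved. The work goes in short steps, Python scripts to look and compute and a tool call to move; the robot and the scene stay as the last step left them, time stands still between calls to the robot, and variables do not carry over. Pictures are saved under pics/ and viewed, at most 14 in all, crops included, and the job is handed in when it is done.

Besides the shell and the picture viewer there is one more tool, called after "Call:" as a command line: name --argument value ..., lists and objects as JSON in quotes. send_rows: Moves the arm, as the interface text tells. Its arguments: {"type":"object","properties":{"steps":{"type":"array"},"fingers":{"type":"number"},"squeeze":{"type":"number"}},"required":["steps"]}

```bash
ls; mkdir -p pics
python3 - <<'E'
from bench import sense, snapshot
import cv2
print(sense())
for n in("side","top"):
    s=snapshot(n); print(n,s["K"].tolist(),s["pose"].round(3).tolist(),[k for k in s])
    cv2.imwrite(f"pics/{n}0.png",s["img"][:,:,::-1])
E
```

```text
pics
{'time': 0.0, 'joint_pos': array([ 6.25452191e+01,  7.51609659e+00,  8.53298628e+01, -7.23904502e-04,
        8.72636522e+01, -4.88971641e+00]), 'qd': array([-0.15528308, -0.00687855,  0.01674606, -0.01798374,  0.03904415,
       -0.12773068]), 'joint_efforts': array([ 3.86403204e-03, -5.69335377e+01, -5.00597906e+01,  2.09823702e-04,
        1.34172582e-02, -4.00655449e-05]), 'tool_pos': array([229.90516561, 553.53657477, 204.52860902]), 'tcp_rot': array([-1.79890726e+02, -8.62270118e-03,  1.57434963e+02]), 'ft_force': array([0.2094162 , 0.54022692, 1.02338943]), 'wrist_torque': array([ 0.01016505,  0.05889474, -0.01345539]), 'grip_force': 0.0, 'finger_gap': 85.15052905245126}
side [[508.44885333533693, 0.0, 280.2593375044855], [0.0, 508.44885333533693, 212.42105406906597], [0.0, 0.0, 1.0]] [[0.795, 0.293, -0.531, -1.528], [-0.606, 0.418, -0.677, -744.548], [0.024, 0.86, 0.51, 642.023], [0.0, 0.0, 0.0, 1.0]] ['img', 'K', 'pose']
top [[438.13708757972347, 0.0, 276.1847963913079], [0.0, 438.13708757972347, 209.9670595748943], [0.0, 0.0, 1.0]] [[0.03, 0.984, -0.175, 381.918], [-1.0, 0.029, -0.008, -10.613], [-0.003, 0.176, 0.984, 1167.389], [0.0, 0.0, 0.0, 1.0]] ['img', 'K', 'pose']
```

View pics/side0.png

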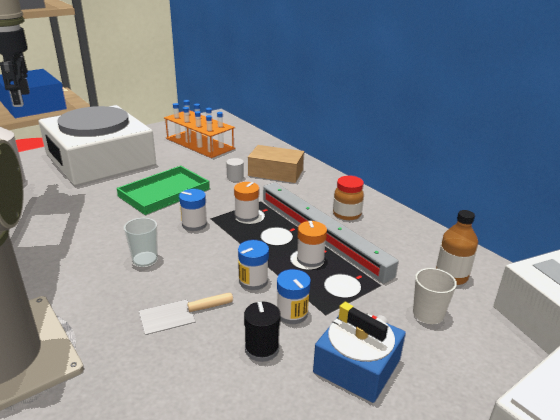

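View pics/top0.png

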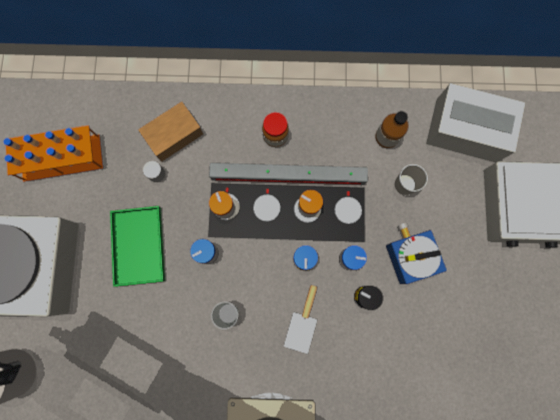

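```bash
cat > h.py <<'E'
import numpy as np, cv2
from scipy.optimize import least_squares
from bench import sense, snapshot, finder
def proj(s,P):
    P=np.atleast_2d(np.asarray(P,float)); T=s["pose"]
    c=(P-T[:3,3])@T[:3,:3]; u=np.c_[c[:,0],-c[:,1],-c[:,2]]@s["K"].T
    return u[:,:2]/u[:,2:]
def back(s,uv,z):
    uv=np.atleast_2d(np.asarray(uv,float)); r=np.c_[uv,np.ones(len(uv))]@np.linalg.inv(s["K"]).T
    d=np.c_[r[:,0],-r[:,1],-r[:,2]]@s["pose"][:3,:3].T; o=s["pose"][:3,3]
    return o+d*((z-o[2])/d[:,2])[:,None]
def tri(s1,u1,s2,u2):
    f=lambda p:np.r_[proj(s1,p)[0]-u1,proj(s2,p)[0]-u2]
    return least_squares(f,back(s1,u1,60)[0]).x
a=np.linspace(0,2*np.pi,48,endpoint=False)
def circ(c,z,r): return np.c_[c[0]+r*np.cos(a),c[1]+r*np.sin(a),np.full(48,z)]
def cen(pts):
    m=cv2.moments(cv2.convexHull(np.float32(pts))); return np.array([m["m10"],m["m01"]])/m["m00"]
def caps(s,col,amin=60):
    h=cv2.cvtColor(s["img"],cv2.COLOR_RGB2HSV); H,S,V=[h[:,:,i].astype(int) for i in range(3)]
    m=((H>100)&(H<118)&(S>150)&(V>100)) if col=="blue" else ((H>7)&(H<18)&(S>190)&(V>150))
    n,L,st,ce=cv2.connectedComponentsWithStats(m.astype(np.uint8))
    return [np.argwhere(L==i)[:,::-1] for i in range(1,n) if st[i,4]>amin]
def fit(s,px,z0=0):
    """axis xy and tick yaw of a standing jar whose cap pixels are px"""
    c=cen(px); hull=cv2.convexHull(np.int32(px))
    f=lambda p:cen(proj(s,np.r_[circ(p,80+z0,30),circ(p,58+z0,30)]))-c
    xy=least_squares(f,back(s,c,70+z0)[0,:2]).x
    mk=np.zeros(s["img"].shape[:2],np.uint8)
    cv2.fillConvexPoly(mk,np.int32(np.round(proj(s,circ(xy,80+z0,27)))),1)
    ij=np.argwhere(mk>0)[:,::-1]; im=s["img"].astype(float)[ij[:,1],ij[:,0]]
    w=np.clip(im.min(1)-70,0,None); w[w<0.25*w.max()]=0
    if w.sum()==0: return xy,None
    d=back(s,ij,80+z0)[:,:2]-xy; t=(d*w[:,None]).sum(0)/w.sum()
    # principal direction of the tick itself
    q=d-t; C=(q*w[:,None]).T@q; v=np.linalg.eigh(C)[1][:,1]; v=v*np.sign(v@t)
    return xy,np.degrees(np.arctan2(t[1],t[0])),np.degrees(np.arctan2(v[1],v[0])),np.hypot(*t)
def jars():
    out={}
    for n in("side","top"):
        s=snapshot(n)
        for col in("blue","orange"):
            for px in caps(s,col):
                r=fit(s,px); 
                if 300<np.hypot(*r[0])<800 : print(n,col,len(px),px.mean(0).round(0),r[0].round(1),*[np.round(x,1) for x in r[1:] if x is not None])
        out[n]=s
    return out
E
python3 - <<'E'
from h import *
S=jars()
for n in("side","top"):
    for l in("bay1","bay2","bay3","bay4","station","tray","air_valve","valve_grip","jar1","old1","redjar","papercup","weight"):
        try:
            for r in finder.pinpoint(l,n)[:5]:
                uv=np.array(r["at"])*[560,420]; z=97 if l=="valve_grip" else 0
                print(n,l,round(r["confidence"],2),uv.round(0),back(S[n],uv,z)[0].round(0))
        except Exception as e: print(n,l,repr(e)[:80])
s=S["side"]; cr=s["img"][290:400,300:420]; tp=S["top"]["img"][215:300,375:460]
cv2.imwrite("pics/v1.png",np.hstack([cv2.resize(cr,(420,400),interpolation=2),cv2.resize(tp,(380,400),interpolation=2)])[:,:,::-1])
E
```

```text
side blue 414 [192. 199.] [467.1 182.9] 119.2 118.7 14.8
side blue 627 [254. 252.] [458.5 -76. ] 174.2 -179.1 14.4
side blue 782 [293. 283.] [ 463.5 -195.1] -98.1 -97.4 15.5
side blue 2553 [351. 367.] [ 432.4 -388.9] 37.2 126.9 4.3
side orange 512 [200. 145.] [643.3 454. ] 16.1 71.0 3.3
side orange 292 [246. 191.] [591.1 145.6] 39.5 -30.7 15.5
side orange 434 [312. 232.] [602.1 -83.5] 49.4 18.9 14.1
top blue 100 [397. 246.] [ 492.7 -308.5] -96.5 -147.5 11.3
top blue 365 [203. 250.] [468.4 180.3] 120.2 119.4 14.5
top blue 378 [305. 257.] [459.8 -77.4] 177.8 -179.6 14.4
top blue 394 [353. 257.] [ 463.6 -197.6] -96.6 -96.6 15.4
top blue 92 [408. 277.] [ 420.9 -332.4] -41.6 16.6 10.9
top orange 307 [312. 201.] [603.2 -88.7] 66.5 60.6 14.9
top orange 73 [225. 197.] [605.4 130. ] -92.2 -93.6 2.6
side bay1 0.93 [275. 240.] [582.  17.   0.]
side bay1 0.81 [342. 285.] [ 596. -189.    0.]
side bay1 0.67 [306. 258.] [594. -78.   0.]
side bay1 0.64 [250. 216.] [597. 136.   0.]
side bay2 0.93 [275. 240.] [582.  17.   0.]
side bay2 0.81 [342. 285.] [ 596. -189.    0.]
side bay2 0.67 [306. 258.] [5
[... 1944 characters left out ...]
97. -25.   0.]
top tray 0.75 [203. 252.] [470. 192.   0.]
top tray 0.63 [142. 246.] [480. 356.   0.]
top air_valve ValueError('it knows: bay, jar, jar1_label, jar2_label, jar3_label, jar4_label, 
top valve_grip 0.76 [424. 256.] [ 469. -364.   97.]
top jar1 0.77 [303. 258.] [463. -77.   0.]
top jar1 0.67 [204. 254.] [466. 189.   0.]
top jar1 0.6 [349. 259.] [ 464. -198.    0.]
top jar1 0.59 [361. 299.] [ 361. -229.    0.]
top old1 0.72 [306. 208.] [598. -81.   0.]
top redjar 0.66 [274. 134.] [805.  11.   0.]
top papercup 0.64 [405. 182.] [ 678. -350.    0.]
top weight 0.91 [157. 174.] [680. 330.   0.]
top weight 0.47 [192. 259.] [451. 218.   0.]
top weight 0.17 [346. 259.] [ 463. -190.    0.]
```

View pics/v1.png

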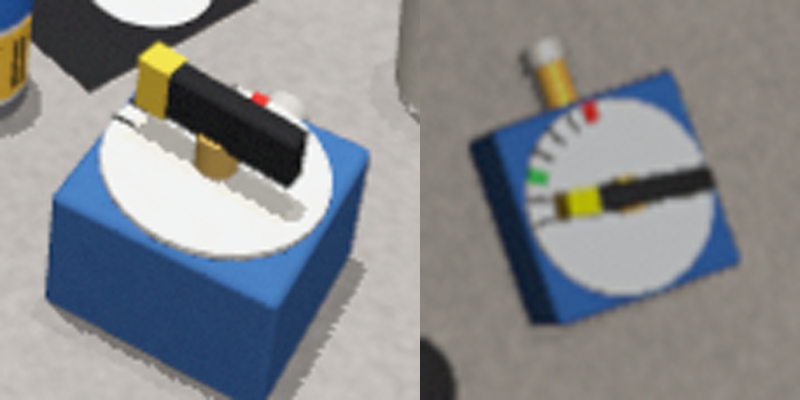

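```bash
cat >> h.py <<'E'
def valve():
    s=snapshot("top"); h=cv2.cvtColor(s["img"],cv2.COLOR_RGB2HSV).astype(int)
    H,S,V=h[:,:,0],h[:,:,1],h[:,:,2]; R=np.zeros(H.shape,bool); R[225:285,388:446]=1
    g=lambda m:np.argwhere(m&R)[:,::-1].mean(0)
    yel=(H>24)&(H<34)&(S>180)&(V>120); red=((H<6)|(H>174))&(S>130)&(V>100); grn=(H>45)&(H<85)&(S>80)
    wh=np.argwhere((S<40)&(V>170)&R)[:,::-1]
    hull=cv2.convexHull(np.int32(wh)); c=back(s,cen(wh),70)[0]
    out=dict(c=c,red=back(s,g(red),70)[0],grn=back(s,g(grn),70)[0],yel=back(s,g(yel),108)[0])
    for k in("red","grn","yel"):
        d=out[k]-c; print(k,out[k].round(1),np.degrees(np.arctan2(d[1],d[0])).round(1),np.hypot(*d[:2]).round(1))
    print("c",c.round(1)); return out
def discs():
    for n in("top","side"):
        s=snapshot(n); h=cv2.cvtColor(s["img"],cv2.COLOR_RGB2HSV).astype(int)
        m=((h[:,:,1]<40)&(h[:,:,2]>185)).astype(np.uint8)
        k,L,st,ce=cv2.connectedComponentsWithStats(m)
        for i in range(1,k):
            px=np.argwhere(L==i)[:,::-1]
            p=back(s,cen(px),0)[0] if len(px)>80 else [0,0]
            if 540<p[0]<650 and abs(p[1]+25)<230: 
                q=back(s,px,0); print(n,"disc",len(px),p.round(1),"ext",np.ptp(q,0).round(0)[:2])
        mb=((h[:,:,2]<60)).astype(np.uint8); k,L,st,ce=cv2.connectedComponentsWithStats(mb)
        u=np.int32(proj(s,[530,-25,0])[0]); 
        i=L[u[1],u[0]]
        if i:
            q=back(s,np.argwhere(L==i)[:,::-1],0)[:,:2]; r=cv2.minAreaRect(np.float32(q)); print(n,"mat",np.round(cv2.boxPoints(r),0).tolist(),round(r[2],1))
        m=((h[:,:,0]>50)&(h[:,:,0]<75)&(h[:,:,1]>150)).astype(np.uint8); k,L,st,ce=cv2.connectedComponentsWithStats(m)
        i=1+np.argmax(st[1:,4]); q=back(s,np.argwhere(L==i)[:,::-1],25)[:,:2]
        r=cv2.minAreaRect(np.float32(q)); print(n,"tray rim",np.round(r[0]),np.round(r[1]),round(r[2],1))
E
python3 -c "
from h import *
valve(); discs()"
```

```text
red [ 515.  -346.4   70. ] 17.6 38.7
grn [ 479.7 -315.2   70. ] 88.0 42.9
yel [ 464.4 -329.8  108. ] 115.9 31.4
c [ 478.2 -358.1   70. ]
top mat [[531.0, -26.0], [531.0, -26.0], [531.0, -23.0], [531.0, -23.0]] 91.7
top tray rim [481. 361.] [197. 131.] 7.7
side disc 423 [595.2  28.5   0. ] ext [70. 71.]
side disc 103 [575.2 -74.4   0. ] ext [33. 60.]
side disc 632 [ 595.1 -192.     0. ] ext [71. 70.]
side tray rim [472. 345.] [213. 159.] 7.8
```

Call:
send_rows --steps '[[[7.33,-13.47,1.8],[0,0,-1.054]],[[7.33,-13.47,1.8],[0,0,-1.054]],[[7.33,-13.47,1.8],[0,0,-1.054]],[[7.33,-13.47,1.8],[0,0,-1.054]],[[7.33,-13.47,1.8],[0,0,-1.054]],[[7.33,-13.47,1.8],[0,0,-1.054]],[[7.33,-13.47,1.8],[0,0,-1.054]],[[7.33,-13.47,1.8],[0,0,-1.054]]]' --fingers 0.5 --squeeze 30

```text
time: 2.55
tool_pos: [451.4, 147.1, 260.3]
tcp_rot: [179.9, 0.0, 96.9]
ft_force: [0.2, 0.5, 0.1]
finger_gap: 42.7
grip_force: 0.0
```

Call:
send_rows --steps '[[[0.6,-17.12,-2.5],[0,0,0]],[[0.6,-17.12,-2.5],[0,0,0]],[[0.6,-17.12,-2.5],[0,0,0]],[[0.6,-17.12,-2.5],[0,0,0]],[[0.6,-17.12,-2.5],[0,0,0]],[[0.6,-17.12,-2.5],[0,0,0]],[[0.6,-17.12,-2.5],[0,0,0]],[[0.6,-17.12,-2.5],[0,0,0]],[[0.6,-17.12,-2.5],[0,0,0]],[[0.6,-17.12,-2.5],[0,0,0]]]'

```text
time: 3.8
tool_pos: [467.6, -364.2, 184.0]
tcp_rot: [-180.0, -0.1, 96.9]
ft_force: [0.8, 0.4, -0.1]
finger_gap: 42.9
grip_force: 0.0
```

Call:
send_rows --steps '[[[0,0,-1],[0,0,0]],[[0,0,-2],[0,0,0]],[[0,0,-2.8],[0,0,0]],[[0,0,-3.3],[0,0,0]],[[0,0,-3.3],[0,0,0]]]'

```text
time: 4.42
tool_pos: [467.9, -362.1, 84.9]
tcp_rot: [-179.9, -0.1, 97.1]
ft_force: [-1.2, 0.0, -0.3]
finger_gap: 42.6
grip_force: 0.0
```

Call:
send_rows --steps '[[[0,0,0],[0,0,0]],[[0,0,0],[0,0,0]],[[0,0,0],[0,0,0]],[[0,0,0],[0,0,0]],[[0,0,0],[0,0,0]],[[0,0,0],[0,0,0]]]' --fingers 1 --squeeze 30

```text
time: 5.18
tool_pos: [468.1, -363.6, 85.6]
tcp_rot: [-180.0, -0.0, 97.0]
ft_force: [0.2, -0.3, -1.5]
finger_gap: -0.4
grip_force: 0.0
```

Run:
```python
from h import *
a=snapshot("side")["img"]; b=snapshot("top")["img"]
cv2.imwrite("pics/v2.png",np.hstack([cv2.resize(a[240:400,300:460],(400,400),interpolation=2),cv2.resize(b[205:305,375:475],(400,400),interpolation=2)])[:,:,::-1])
```

```text
(no output)
```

View pics/v2.png

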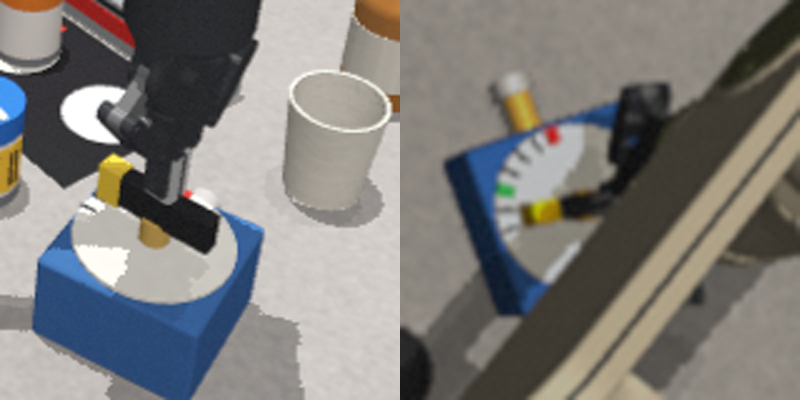

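Run:
```python
from h import *
s=snapshot("side");t=snapshot("top")
for p in ([468,-363.6,85.6],[468,-363.6,110]): print(proj(s,p),proj(t,p))
r={}
for n in("side","top"): 
    for d in finder.pinpoint("valve_grip",n): print(n,d["confidence"],np.array(d["at"])*[560,420])
print(tri(s,[364,323],t,[424,256]))
valve()
```

```text
[[363.34098928 329.18828137]] [[422.16431103 256.91986869]]
[[365.04925362 317.35107373]] [[425.46151378 256.20846011]]
side 0.78 [360.976 320.586]
top 0.54 [423.304 254.982]
[ 468.45566063 -363.32005963   98.1153702 ]
red [ 514.6 -346.2   70. ] -18.0 27.7
grn [ 479.7 -314.6   70. ] 110.4 24.5
yel [ 465.1 -325.4  108. ] 152.3 26.1
c [ 488.2 -337.6   70. ]
```

Run:
```python
from h import *
a=snapshot("side")["img"]
c=cv2.resize(a[250:350,320:420],(600,600),interpolation=2)
cv2.imwrite("pics/v3.png",c[:,:,::-1])
```

```text
(no output)
```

View pics/v3.png

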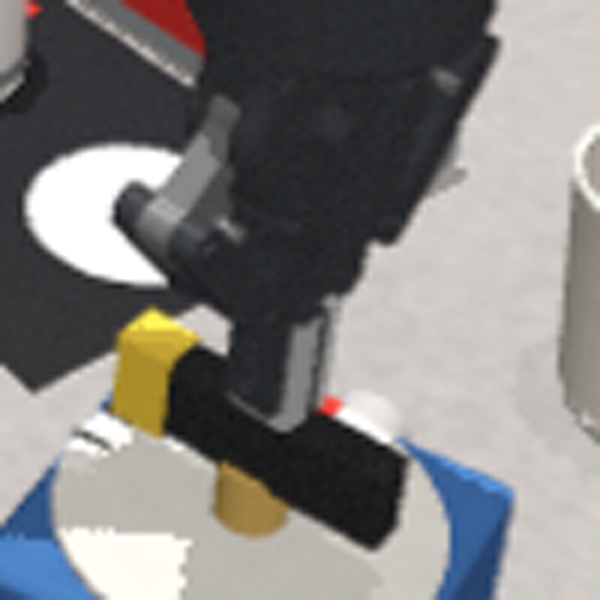

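Call:
send_rows --steps '[[[0,0,0.7],[0,0,0]],[[0,0,0.7],[0,0,0]],[[0,0,0.7],[0,0,0]],[[0,0,0.4],[0,0,0]],[[0,0,0.2],[0,0,0]],[[0,0,0],[0,0,0]],[[0,0,-0.2],[0,0,0]],[[0,0,-0.2],[0,0,0]]]' --fingers 0.5

```text
time: 6.58
tool_pos: [467.7, -363.2, 78.7]
tcp_rot: [-179.9, -0.1, 97.0]
ft_force: [0.3, 0.1, -0.6]
finger_gap: 42.8
grip_force: 0.0
```

Run:
```python
from h import *
a=snapshot("side"); print(sense()["tool_pos"],proj(a,sense()["tool_pos"]))
c=cv2.resize(a["img"][250:350,320:420],(600,600),interpolation=2)
cv2.imwrite("pics/v4.png",c[:,:,::-1])
```

```text
[ 467.95024038 -363.44504701   79.24472732] [[362.81123557 332.16654616]]
```

View pics/v4.png

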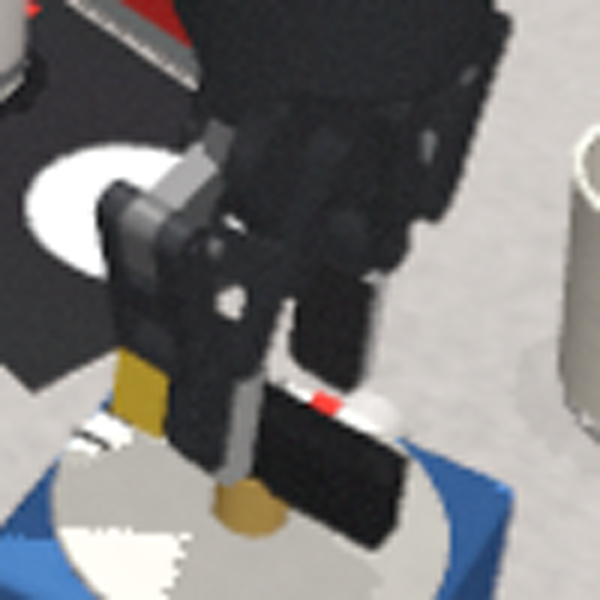

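Call:
send_rows --steps '[[[0,0,0],[0,0,0]],[[0,0,0],[0,0,0]],[[0,0,0],[0,0,0]],[[0,0,0],[0,0,0]],[[0,0,0],[0,0,0]],[[0,0,0],[0,0,0]]]' --fingers 1 --squeeze 30

```text
time: 7.38
tool_pos: [470.6, -364.2, 80.5]
tcp_rot: [179.7, 0.1, 97.1]
ft_force: [10.3, -2.4, -4.5]
finger_gap: 12.4
grip_force: 32.4
```

Call:
send_rows --steps '[[[0.08,0,0],[0,0,-0.1]],[[0.08,0,0],[0,0,-0.28]],[[0.08,0,0],[0,0,-0.46]],[[0.08,0,0],[0,0,-0.64]],[[0.08,0,0],[0,0,-0.82]],[[0.08,0,0],[0,0,-1.0]],[[0.08,0,0],[0,0,-1.16]],[[0.08,0,0],[0,0,-1.28]],[[0.08,0,0],[0,0,-1.34]],[[0.08,0,0],[0,0,-1.34]]]'

```text
time: 8.62
tool_pos: [465.9, -361.1, 80.2]
tcp_rot: [-179.5, 0.4, 20.2]
ft_force: [-26.4, 15.1, 24.6]
finger_gap: 12.1
grip_force: 35.5
```

```bash
python3 -c "
from bench import sense
s=sense();print(s['ft_force'],s['wrist_torque'],s['tcp_rot'])"
```

```text
[-26.44701971  15.07199672  24.59023679] [2.78536294 4.58829659 0.11722763] [-179.5109224     0.39567172   20.22401538]
```

Call:
send_rows --steps '[[[-0.1,0.06,0.04],[0,0,0]],[[-0.1,0.06,0.04],[0,0,-0.03]],[[-0.1,0.06,0.04],[0,0,-0.06]],[[-0.1,0.06,0.04],[0,0,-0.06]]]'

```text
time: 9.12
tool_pos: [465.7, -360.9, 80.4]
tcp_rot: [-179.8, 0.2, 16.8]
ft_force: [-9.6, 4.7, 5.3]
finger_gap: 12.5
grip_force: 34.5
```

```bash
python3 -c "
from bench import sense
s=sense();print(s['ft_force'],s['wrist_torque'],s['tcp_rot'])
from h import *
valve();t=snapshot('top')
c=cv2.resize(t['img'][205:305,375:475],(400,400),interpolation=2)
a=snapshot('side');d=cv2.resize(a['img'][270:370,320:420],(400,400),interpolation=2)
cv2.imwrite('pics/v5.png',np.hstack([c,d])[:,:,::-1])
"
```

```text
[-9.55125109  4.71438277  5.33336456] [0.92012556 1.64737667 0.44128749] [-1.79820074e+02  1.77316193e-01  1.68146646e+01]
red [ 514.2 -346.5   70. ] -17.5 24.3
grn [ 479.7 -315.2   70. ] 115.3 26.6
yel [ 501.5 -349.8  108. ] -45.5 14.9
c [ 491.1 -339.2   70. ]
```

View pics/v5.png

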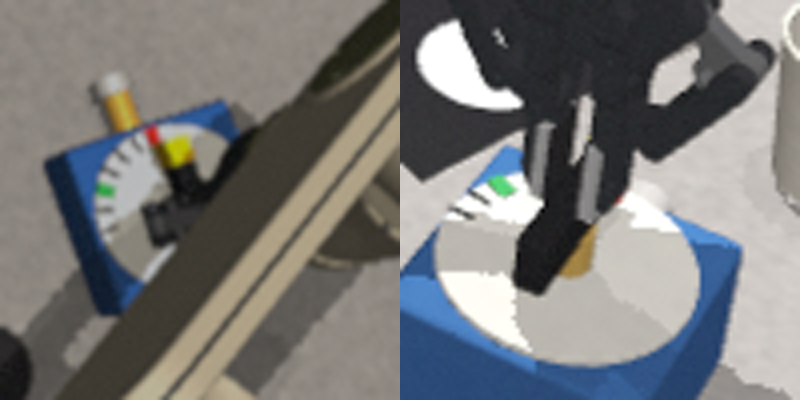

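Call:
send_rows --steps '[[[-0.03,0,0],[0,0,-0.03]],[[-0.03,0,0],[0,0,-0.06]],[[-0.03,0,0],[0,0,-0.06]]]'

```text
time: 9.65
tool_pos: [465.6, -360.9, 80.5]
tcp_rot: [-179.9, 0.1, 13.4]
ft_force: [-4.6, 4.0, 1.4]
finger_gap: 12.7
grip_force: 42.3
```

```bash
python3 -c "
from bench import sense
s=sense();print(s['ft_force'],s['wrist_torque'],s['tcp_rot'])"
```

```text
[-4.55299493  4.02943124  1.40453255] [0.7034235  0.95499624 0.91537109] [-1.79877481e+02  1.09497209e-01  1.34214755e+01]
```

Call:
send_rows --steps '[[[0,0,0],[0,0,0.04]],[[0,0,0],[0,0,0.04]],[[0,0,0],[0,0,0.04]],[[0,0,0],[0,0,0.04]],[[0,0,1],[0,0,0.04]],[[0,0,3],[0,0,0.04]],[[0,0,5],[0,0,0.04]],[[0,0,5],[0,0,0.04]]]' --fingers 0.4

```text
time: 10.65
tool_pos: [469.3, -364.3, 238.3]
tcp_rot: [179.4, -0.4, 15.7]
ft_force: [1.0, -0.8, -0.3]
finger_gap: 51.2
grip_force: 0.0
```

Run:
```python
from h import *
S=jars(); discs()
t=S["top"]["img"]
cv2.imwrite("pics/t1.png",cv2.resize(t[140:320,100:460],(800,400),interpolation=2)[:,:,::-1])
```

```text
side blue 410 [192. 199.] [467.2 182.9] 119.2 118.7 15.1
side blue 626 [254. 252.] [460. -74.] -178.1 -180.0 15.3
side blue 777 [293. 284.] [ 463.1 -195.8] -97.0 -97.0 14.7
side blue 2876 [356. 368.] [ 432.6 -390.8] 45.1 -37.5 3.1
side orange 500 [201. 145.] [641.8 451.4] -5.5 62.4 3.2
side orange 262 [246. 192.] [588.3 141.2] 33.6 -9.5 16.5
side orange 392 [312. 234.] [600.6 -84.9] 51.7 35.3 15.3
top blue 101 [397. 247.] [ 492.3 -307.5] -94.7 -148.9 11.0
top blue 367 [203. 250.] [468.5 180.3] 120.6 119.4 14.6
top blue 378 [305. 257.] [459.8 -77.4] 177.7 179.9 14.6
top blue 394 [353. 257.] [ 463.6 -197.7] -96.3 -96.6 15.3
top orange 333 [312. 201.] [603.2 -88.6] 66.7 60.6 14.8
top orange 123 [221. 199.] [600.7 143.1] 30.9 92.3 6.2
top disc 466 [596.   26.9   0. ] ext [64. 65.]
top disc 459 [ 595.9 -193.9    0. ] ext [66. 65.]
top tray rim [481. 361.] [197. 131.] 7.8
side disc 72671 [592.2  52.3   0. ] ext [1880. 4231.]
side disc 429 [595.1  28.6   0. ] ext [71. 71.]
side disc 117 [578.2 -77.7   0. ] ext [36. 69.]
side disc 644 [ 595.2 -191.5    0. ] ext [71. 71.]
side tray rim [472. 344.] [213. 158.] 7.5
```

View pics/t1.png

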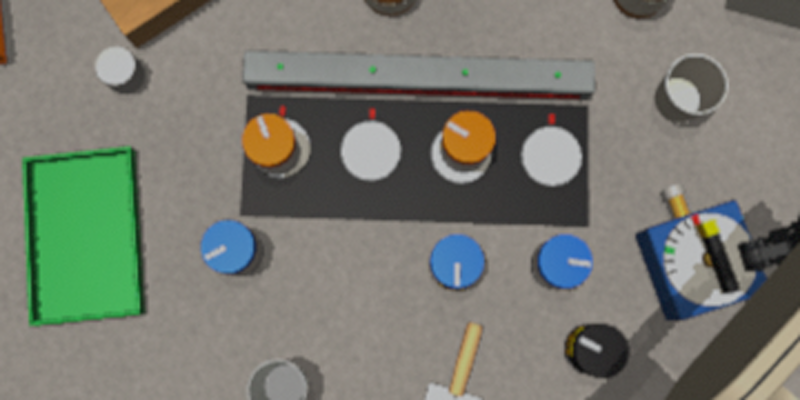

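Run:
```python
from h import *
s=snapshot("top"); print(back(s,[[221,202.6],[310.9,201.6]],80))
b=snapshot("side"); cv2.imwrite("pics/j1.png",cv2.resize(b["img"][160:290,180:360],(800,578),interpolation=2)[:,:,::-1])
```

```text
[[590.48751583 138.7819136   80.        ]
 [599.72366748 -88.4368949   80.        ]]
```

View pics/j1.png

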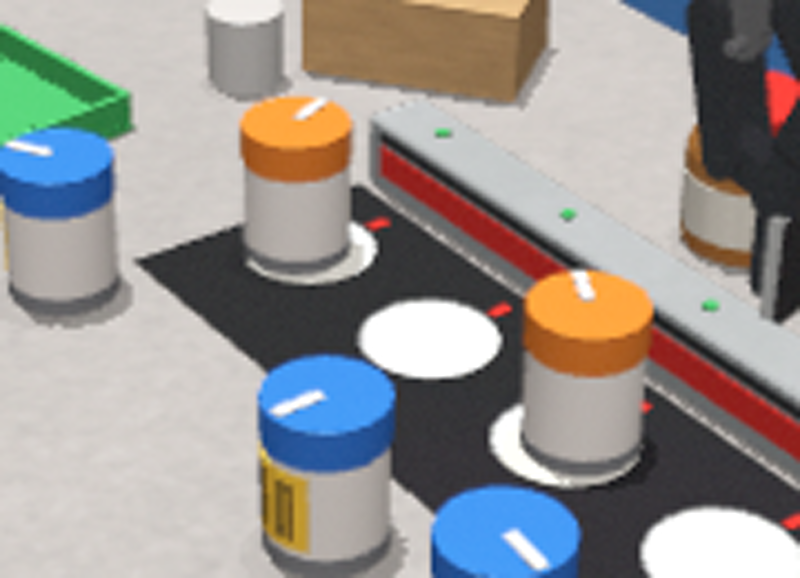

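Call:
send_rows --steps '[[[4.39,9.26,-1.9],[0,0,-0.134]],[[4.39,9.26,-1.9],[0,0,-0.134]],[[4.39,9.26,-1.9],[0,0,-0.134]],[[4.39,9.26,-1.9],[0,0,-0.134]],[[4.39,9.26,-1.9],[0,0,-0.134]],[[4.39,9.26,-1.9],[0,0,-0.134]],[[4.39,9.26,-1.9],[0,0,-0.134]]]' --fingers 0

```text
time: 11.82
tool_pos: [597.6, -83.8, 172.5]
tcp_rot: [-180.0, 0.1, 8.1]
ft_force: [0.6, -0.1, 0.5]
finger_gap: 85.2
grip_force: 0.0
```

Call:
send_rows --steps '[[[0,0,-1],[0,0,0]],[[0,0,-2],[0,0,0]],[[0,0,-3],[0,0,0]],[[0,0,-4],[0,0,0]],[[0,0,-4.8],[0,0,0]],[[0,0,-5],[0,0,0]],[[0,0,-5],[0,0,0]]]'

```text
time: 12.7
tool_pos: [598.1, -85.1, 24.1]
tcp_rot: [180.0, 0.0, 7.9]
ft_force: [0.5, -0.3, 0.1]
finger_gap: 85.6
grip_force: 0.0
```

Call:
send_rows --steps '[[[0,0,0],[0,0,0]],[[0,0,0],[0,0,0]],[[0,0,0],[0,0,0]],[[0,0,0],[0,0,0]],[[0,0,0],[0,0,0]]]' --fingers 1 --squeeze 40

```text
time: 13.32
tool_pos: [599.6, -84.6, 25.7]
tcp_rot: [179.9, -0.2, 8.0]
ft_force: [-1.1, -1.1, 6.2]
finger_gap: 58.8
grip_force: 42.7
```

Run:
```python
from h import *
b=snapshot("side"); cv2.imwrite("pics/g1.png",cv2.resize(b["img"][180:290,230:390],(640,440),interpolation=2)[:,:,::-1]); print(sense()["tool_pos"])
```

```text
[599.62829588 -84.5601659   25.71060484]
```

View pics/g1.png

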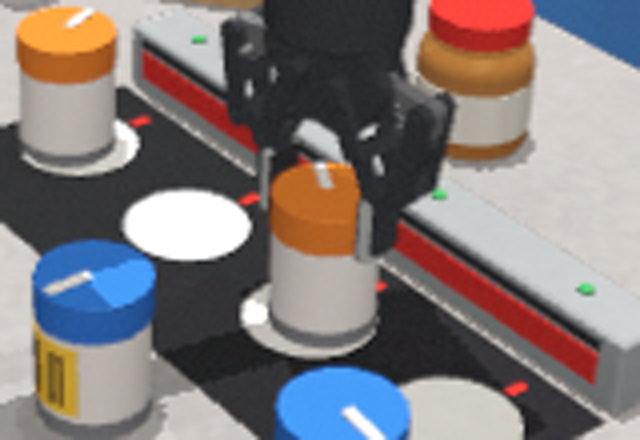

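Call:
send_rows --steps '[[[0,0,1],[0,0,0]],[[0,0,2.5],[0,0,0]],[[0,0,4],[0,0,0]],[[0,0,4],[0,0,0]]]'

```text
time: 13.88
tool_pos: [601.6, -84.6, 149.4]
tcp_rot: [179.8, -0.5, 8.0]
ft_force: [0.1, 0.8, -3.0]
finger_gap: 58.6
grip_force: 44.5
```

Call:
send_rows --steps '[[[-2.39,15,0],[0,0,0]],[[-2.39,15,0],[0,0,0]],[[-2.39,15,0],[0,0,0]],[[-2.39,15,0],[0,0,0]],[[-2.39,15,0],[0,0,0]],[[-2.39,15,0],[0,0,0]],[[-2.39,15,0],[0,0,0]],[[-2.39,15,0],[0,0,0]],[[-2.39,15,0],[0,0,0]],[[-2.39,15,0],[0,0,0]]]'

```text
time: 15.12
tool_pos: [526.7, 364.4, 143.0]
tcp_rot: [179.9, 0.1, 8.0]
ft_force: [0.1, 0.6, -2.1]
finger_gap: 59.1
grip_force: 44.9
```

Run:
```python
from h import *
s=sense();print(s["tool_pos"],s["finger_gap"],s["grip_force"])
b=snapshot("side"); cv2.imwrite("pics/g2.png",cv2.resize(b["img"][80:240,90:310],(660,480),interpolation=2)[:,:,::-1])
```

```text
[526.67171199 364.42136316 142.95355038] 59.10277449762112 44.860530495643616
```

View pics/g2.png

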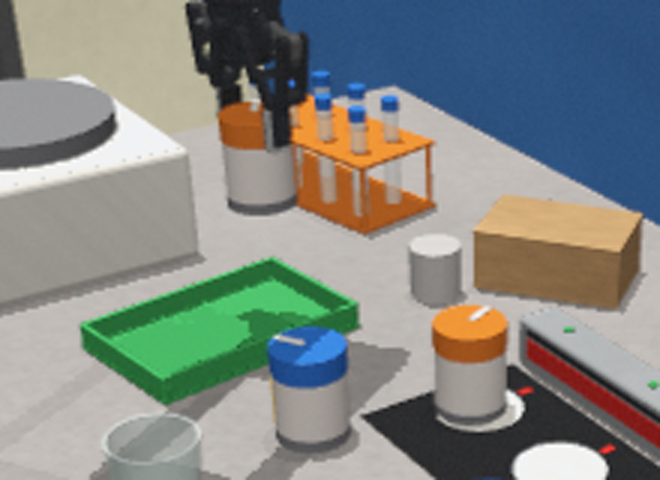

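Call:
send_rows --steps '[[[0,0,-1.2],[0,0,0]],[[0,0,-2.4],[0,0,0]],[[0,0,-3.2],[0,0,0]],[[0,0,-3.6],[0,0,0]],[[0,0,-3.75],[0,0,0]],[[0,0,-3.75],[0,0,0]]]'

```text
time: 15.92
tool_pos: [527.3, 365.9, 32.2]
tcp_rot: [-180.0, -0.1, 8.0]
ft_force: [0.3, 0.2, -2.4]
finger_gap: 58.7
grip_force: 45.0
```

Call:
send_rows --steps '[[[0,0,-0.05],[0,0,0]],[[0,0,-0.1],[0,0,0]],[[0,0,-0.1],[0,0,0]]]'

```text
time: 16.3
tool_pos: [527.9, 366.6, 30.7]
tcp_rot: [-180.0, -0.2, 8.0]
ft_force: [-2.6, -2.6, 6.0]
finger_gap: 58.8
grip_force: 45.7
```

Contact. Release and rise, then towards old1.

Call:
send_rows --steps '[[[0,0,0],[0,0,0]],[[0,0,0],[0,0,0]],[[0,0,0],[0,0,0]],[[0,0,1],[0,0,0]],[[0,0,2.5],[0,0,0]],[[0,0,4.3],[0,0,0]],[[0,0,4.3],[0,0,0]]]' --fingers 0

```text
time: 17.18
tool_pos: [529.9, 368.0, 164.2]
tcp_rot: [-179.8, -0.6, 8.0]
ft_force: [1.1, 0.4, -0.2]
finger_gap: 85.3
grip_force: 0.0
```

Run:
```python
from h import *
jars(); discs()
```

```text
side blue 413 [192. 199.] [467.2 182.9] 120.7 118.1 15.6
side blue 628 [254. 252.] [459.8 -74.2] -178.6 -179.2 15.6
side blue 779 [314. 286.] [ 490.2 -223.6] -94.8 -97.4 15.4
side blue 2555 [351. 367.] [ 432.7 -388.6] 4.7 -43.3 2.8
side orange 513 [201. 145.] [643.3 454. ] 17.1 71.2 3.4
side orange 223 [178. 162.] [533.8 379.7] 67.4 -11.2 19.2
side orange 287 [246. 190.] [591.1 145.6] 39.3 -30.9 15.5
top blue 407 [365. 246.] [ 491.4 -226.8] -96.4 -95.9 15.0
top blue 101 [397. 247.] [ 492.3 -307.5] -94.4 -148.4 10.8
top blue 377 [203. 250.] [468.5 180.5] 119.6 121.7 15.2
top blue 377 [305. 257.] [459.7 -77.2] 178.7 179.9 14.5
top blue 94 [408. 277.] [ 420.8 -332.2] -42.2 13.1 10.6
top orange 87 [225. 198.] [602.4 132. ] -54.2 -93.3 5.2
top orange 62 [136. 222.] [536.6 353.7] 90.8 56.6 22.0
top disc 474 [596.2  26.6   0. ] ext [64. 65.]
top disc 472 [596.3 -84.    0. ] ext [64. 65.]
top disc 470 [ 596.  -194.4    0. ] ext [66. 65.]
top tray rim [481. 361.] [197. 131.] 8.2
side disc 422 [595.3  28.4   0. ] ext [70. 71.]
side disc 511 [595.1 -81.4   0. ] ext [70. 71.]
side disc 541 [ 598.1 -194.4    0. ] ext [69. 70.]
side tray rim [447. 341.] [164. 162.] 6.5
```

Run:
```python
from h import *
for i in range(4): 
    print(sense()["tool_pos"].round(1),sense()["joint_pos"].round(2)); snapshot("top")
```

```text
[525.7 365.5 155.6] [ 30.22  15.3   81.65   0.    83.2  112.21]
[525.6 365.4 155.2] [ 30.22  15.32  81.66   0.    83.21 112.21]
[525.5 365.4 155.2] [ 30.22  15.32  81.66   0.    83.21 112.21]
[525.7 365.5 155.4] [ 30.22  15.32  81.64   0.    83.21 112.21]
```

Call:
send_rows --steps '[[[2.13,-7.47,0],[0,0,0]],[[2.13,-7.47,0],[0,0,0]],[[2.13,-7.47,0],[0,0,0]],[[2.13,-7.47,0],[0,0,0]],[[2.13,-7.47,0],[0,0,0]],[[2.13,-7.47,0],[0,0,0]]]'

```text
time: 18.32
tool_pos: [590.2, 142.1, 156.8]
tcp_rot: [-180.0, 0.1, 8.0]
ft_force: [0.3, -0.2, 0.2]
finger_gap: 85.0
grip_force: 0.0
```

Call:
send_rows --steps '[[[0,0,-1.2],[0,0,0]],[[0,0,-2.4],[0,0,0]],[[0,0,-3.6],[0,0,0]],[[0,0,-4.4],[0,0,0]],[[0,0,-4.7],[0,0,0]],[[0,0,-4.7],[0,0,0]]]'

```text
time: 19.08
tool_pos: [590.0, 142.8, 16.0]
tcp_rot: [-180.0, 0.1, 8.1]
ft_force: [0.4, 0.2, 0.4]
finger_gap: 85.3
grip_force: 0.0
```

Call:
send_rows --steps '[[[0,0,0],[0,0,0]],[[0,0,0],[0,0,0]],[[0,0,0],[0,0,0]],[[0,0,0],[0,0,0]],[[0,0,0],[0,0,0]]]' --fingers 1 --squeeze 40

```text
time: 19.7
tool_pos: [591.9, 142.3, 18.2]
tcp_rot: [-180.0, -0.2, 8.0]
ft_force: [-1.4, 1.4, 6.4]
finger_gap: 59.4
grip_force: 43.4
```

Call:
send_rows --steps '[[[0,0,1],[0,0,0]],[[0,0,2.5],[0,0,0]],[[0,0,4],[0,0,0]],[[-5.28,7.03,4],[0,0,0]],[[-5.28,7.03,4],[0,0,0]],[[-5.28,7.03,4],[0,0,0]],[[-5.28,7.03,4],[0,0,0]],[[-5.28,7.03,4],[0,0,0]],[[-5.28,7.03,4],[0,0,0]]]'

```text
time: 20.82
tool_pos: [431.7, 353.2, 136.3]
tcp_rot: [180.0, -0.0, 8.1]
ft_force: [1.5, 0.1, -1.4]
finger_gap: 59.0
grip_force: 44.3
```

Call:
send_rows --steps '[[[0,0,-1.2],[0,0,0]],[[0,0,-2.4],[0,0,0]],[[0,0,-3.2],[0,0,0]],[[0,0,-3.6],[0,0,0]],[[0,0,-3.75],[0,0,0]],[[0,0,-3.85],[0,0,0]],[[0,0,-3.85],[0,0,0]]]'

```text
time: 21.7
tool_pos: [433.6, 352.8, 23.2]
tcp_rot: [-180.0, -0.1, 8.0]
ft_force: [-2.8, -3.4, 6.6]
finger_gap: 59.0
grip_force: 45.1
```

Call:
send_rows --steps '[[[0,0,0],[0,0,0]],[[0,0,0],[0,0,0]],[[0,0,0],[0,0,0]],[[0,0,1],[0,0,0]],[[0,0,2.5],[0,0,0]],[[0,0,4.5],[0,0,0]],[[0,0,4.5],[0,0,0]]]' --fingers 0

```text
time: 22.58
tool_pos: [435.5, 355.2, 162.6]
tcp_rot: [-179.7, -0.6, 8.0]
ft_force: [0.4, 0.1, 0.5]
finger_gap: 85.3
grip_force: 0.0
```

Run:
```python
from h import *
print(sense()["tool_pos"]); S=jars(); discs()
a=S["side"]["img"][120:260,90:300];b=S["top"]["img"][190:310,100:280]
cv2.imwrite("pics/t2.png",np.hstack([cv2.resize(a,(400,267),interpolation=2),cv2.resize(b,(400,267),interpolation=2)])[:,:,::-1])
```

```text
[435.50419942 355.2348358  162.60231612]
side blue 413 [192. 199.] [467.3 183. ] 119.9 118.7 14.8
side blue 628 [254. 252.] [459.4 -75. ] 178.4 -180.0 15.0
side blue 778 [314. 286.] [ 490.  -222.7] -93.1 -95.9 15.5
side blue 2541 [351. 367.] [ 432.2 -388.8] 8.5 -44.4 3.2
side orange 516 [200. 144.] [642.8 453.7] 11.8 77.6 3.8
side orange 218 [178. 162.] [534.2 379.5] 69.0 -9.8 17.3
side orange 245 [145. 173.] [436.2 367.4] 42.6 -40.3 16.2
top blue 408 [365. 246.] [ 491.4 -226.8] -96.6 -95.9 15.0
top blue 102 [397. 247.] [ 492.6 -308.4] -97.2 -148.5 11.2
top blue 374 [203. 250.] [468.3 180.5] 120.4 119.9 14.2
top blue 378 [305. 257.] [459.8 -77.4] 177.7 179.9 14.6
top blue 95 [408. 277.] [ 420.9 -332. ] -43.3 13.4 10.6
top orange 315 [131. 224.] [531.  367.4] 59.5 60.2 14.1
top disc 461 [596.2 136.9   0. ] ext [64. 63.]
top disc 468 [596.2  26.8   0. ] ext [64. 65.]
top disc 468 [596.2 -83.9   0. ] ext [64. 65.]
top disc 463 [ 595.9 -194.     0. ] ext [66. 65.]
top tray rim [481. 361.] [196. 131.] 7.8
side disc 346 [595.4 138.2   0. ] ext [71. 70.]
side disc 422 [595.3  28.4   0. ] ext [70. 71.]
side disc 510 [595.1 -81.4   0. ] ext [70. 71.]
side disc 539 [ 598.1 -194.5    0. ] ext [69. 70.]
side tray rim [448. 342.] [166. 160.] 7.6
```

View pics/t2.png

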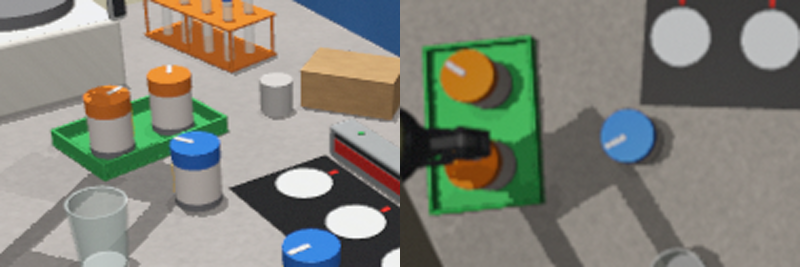

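Call:
send_rows --steps '[[[1.19,-5.7,0],[0,0,1.955]],[[1.19,-5.7,0],[0,0,1.955]],[[1.19,-5.7,0],[0,0,1.955]],[[1.19,-5.7,0],[0,0,1.955]],[[1.19,-5.7,0],[0,0,1.955]],[[1.19,-5.7,0],[0,0,1.955]],[[1.19,-5.7,0],[0,0,1.955]],[[1.19,-5.7,0],[0,0,1.955]],[[1.19,-5.7,0],[0,0,1.955]],[[1.19,-5.7,0],[0,0,1.955]]]'

```text
time: 24.02
tool_pos: [466.5, 181.5, 153.6]
tcp_rot: [-179.8, -0.0, 112.9]
ft_force: [1.1, -0.3, 0.1]
finger_gap: 85.5
grip_force: 0.0
```

Call:
send_rows --steps '[[[0,0,-1.2],[0,0,0]],[[0,0,-2.4],[0,0,0]],[[0,0,-3.6],[0,0,0]],[[0,0,-4.4],[0,0,0]],[[0,0,-4.65],[0,0,0]],[[0,0,-4.65],[0,0,0]]]'

```text
time: 24.78
tool_pos: [466.9, 181.5, 15.4]
tcp_rot: [-179.9, -0.0, 112.5]
ft_force: [0.5, 0.8, 0.2]
finger_gap: 85.8
grip_force: 0.0
```

Call:
send_rows --steps '[[[0,0,0],[0,0,0]],[[0,0,0],[0,0,0]],[[0,0,0],[0,0,0]],[[0,0,0],[0,0,0]],[[0,0,0],[0,0,0]]]' --fingers 1 --squeeze 40

```text
time: 25.4
tool_pos: [468.9, 182.1, 17.8]
tcp_rot: [179.9, 0.0, 112.6]
ft_force: [-2.4, -1.0, 6.1]
finger_gap: 59.3
grip_force: 43.2
```

Call:
send_rows --steps '[[[0,0,1],[0,0,0]],[[0,0,2],[0,0,-0.18]],[[1,-0.35,2],[0,0,-0.36]],[[2,-0.7,2],[0,0,-0.54]],[[3.2,-1.1,2],[0,0,-0.72]],[[4.27,-1.47,2],[0,0,-0.9]],[[4.27,-1.47,2],[0,0,-1.08]],[[4.27,-1.47,2],[0,0,-1.26]],[[4.27,-1.47,2],[0,0,-1.4]],[[4.27,-1.47,2],[0,0,-1.4]]]'

```text
time: 26.65
tool_pos: [595.8, 137.7, 76.3]
tcp_rot: [-180.0, 0.0, 32.4]
ft_force: [-0.2, -0.6, -2.7]
finger_gap: 59.0
grip_force: 44.4
```

Call:
send_rows --steps '[[[0,0,0],[0,0,-0.18]],[[0,0,0],[0,0,-0.36]],[[0,0,0],[0,0,-0.54]],[[0,0,0],[0,0,-0.689]],[[0,0,0],[0,0,-0.689]],[[0,0,-0.8],[0,0,-0.689]],[[0,0,-1.5],[0,0,-0.689]],[[0,0,-1.85],[0,0,-0.689]],[[0,0,-1.95],[0,0,-0.689]],[[0,0,-1.95],[0,0,-0.689]]]'

```text
time: 27.9
tool_pos: [596.1, 137.7, 18.0]
tcp_rot: [-180.0, -0.0, -7.1]
ft_force: [-0.4, -1.2, -1.4]
finger_gap: 59.3
grip_force: 44.4
```

Run:
```python
from h import *
s=sense();print(s["tool_pos"],s["tcp_rot"],s["ft_force"]); jars()
```

```text
[596.11704794 137.7493589   17.95977023] [-1.79995571e+02 -1.42509331e-02 -7.06090839e+00] [-0.35872975 -1.2137548  -1.3536378 ]
side blue 222 [245. 191.] [586.6 144. ] 136.3 -137.5 21.0
side blue 626 [254. 252.] [460. -74.] -178.1 180.0 15.3
side blue 774 [314. 286.] [ 490.1 -223.7] -93.9 -98.9 15.2
side blue 2739 [355. 369.] [ 431.6 -391.2] 23.0 -43.8 4.3
side orange 503 [201. 145.] [643.1 454.1] 6.3 74.7 3.2
side orange 176 [178. 164.] [526.8 366.2] 58.1 59.6 21.4
side orange 206 [145. 175.] [433.3 361.2] 27.9 9.1 16.7
top blue 406 [365. 246.] [ 491.5 -226.8] -96.8 -96.5 15.1
top blue 103 [397. 247.] [ 492.6 -308.4] -97.3 -148.6 11.2
top blue 378 [305. 257.] [459.8 -77.4] 177.8 -179.7 14.4
top blue 61 [441. 268.] [ 445.  -413.2] 46.7 55.7 2.5
top blue 94 [408. 277.] [ 420.8 -332.2] -42.0 13.5 10.7
top orange 304 [130. 224.] [531.2 367.7] 59.6 60.2 13.7
top orange 226 [129. 263.] [434.4 355.9] 14.2 23.0 13.8
```

Call:
send_rows --steps '[[[0,0,-0.06],[0,0,0]],[[0,0,-0.06],[0,0,0]]]'

```text
time: 28.25
tool_pos: [596.6, 137.8, 17.8]
tcp_rot: [-180.0, -0.1, -7.1]
ft_force: [-4.7, -0.9, 10.3]
finger_gap: 59.1
grip_force: 45.6
```

Call:
send_rows --steps '[[[0,0,0],[0,0,0]],[[0,0,0],[0,0,0]],[[0,0,0],[0,0,0]],[[0,0,1],[0,0,0]],[[0,0,2.5],[0,0,0]],[[0,0,3.8],[0,0,0]],[[0,0,3.8],[0,0,0]]]' --fingers 0

```text
time: 29.12
tool_pos: [598.9, 138.1, 134.8]
tcp_rot: [-179.9, -0.4, -7.1]
ft_force: [-0.0, 0.7, 0.1]
finger_gap: 85.3
grip_force: 0.0
```

Call:
send_rows --steps '[[[-4.54,-7.13,0],[0,0,0]],[[-4.54,-7.13,0],[0,0,0]],[[-4.54,-7.13,0],[0,0,0]],[[-4.54,-7.13,0],[0,0,0]],[[-4.54,-7.13,0],[0,0,0]],[[-4.54,-7.13,0],[0,0,0]],[[-4.54,-7.13,0],[0,0,0]]]'

```text
time: 30.0
tool_pos: [460.1, -75.2, 129.6]
tcp_rot: [-180.0, 0.0, -7.1]
ft_force: [0.2, 0.9, -0.4]
finger_gap: 85.3
grip_force: 0.0
```

Run:
```python
from h import *
s=sense();print(s["tool_pos"],s["tcp_rot"],s["ft_force"]); jars()
```

```text
[460.11907751 -75.16946273 129.64341054] [-1.79971734e+02  2.14345167e-02 -7.06535360e+00] [ 0.24709953  0.89972086 -0.39175423]
side blue 139 [251. 193.] [590.9 127.9] 45.0 4.3 16.8
side blue 624 [254. 253.] [459.3 -75.6] 177.3 -178.8 15.1
side blue 770 [314. 286.] [ 490.1 -223.8] -94.0 -98.9 15.1
side blue 2700 [355. 369.] [ 431.6 -391.2] 22.8 -43.7 4.3
side orange 491 [200. 145.] [641.9 455.6] -5.4 65.9 3.7
side orange 187 [178. 164.] [531.4 373.7] 65.1 21.8 18.8
side orange 186 [145. 176.] [431.9 358.7] 35.1 6.6 16.9
top blue 379 [222. 201.] [598.9 137.1] -1.3 0.6 13.4
top blue 99 [397. 246.] [ 492.5 -307.6] -94.1 -147.9 11.0
top blue 93 [408. 277.] [ 421.1 -332.9] -41.1 14.4 10.7
top orange 295 [130. 224.] [531.5 367.8] 60.3 60.1 13.5
top orange 212 [129. 262.] [435.7 359.5] -1.2 23.0 12.1
```

Call:
send_rows --steps '[[[0,0,-1.2],[0,0,0]],[[0,0,-2.4],[0,0,0]],[[0,0,-3.3],[0,0,0]],[[0,0,-3.75],[0,0,0]],[[0,0,-3.75],[0,0,0]]]'

```text
time: 30.72
tool_pos: [459.2, -75.5, 16.8]
tcp_rot: [-180.0, 0.1, -7.1]
ft_force: [0.5, -0.3, -0.2]
finger_gap: 85.6
grip_force: 0.0
```

Call:
send_rows --steps '[[[0,0,0],[0,0,0]],[[0,0,0],[0,0,0]],[[0,0,0],[0,0,0]],[[0,0,0],[0,0,0]],[[0,0,0],[0,0,0]]]' --fingers 1 --squeeze 40

```text
time: 31.35
tool_pos: [461.1, -76.4, 19.2]
tcp_rot: [180.0, -0.2, -7.1]
ft_force: [-1.0, 2.1, 5.6]
finger_gap: 59.2
grip_force: 43.1
```

Call:
send_rows --steps '[[[0,0,1],[0,0,0]],[[0,0,2],[0,0,0.18]],[[1,-0.05,2],[0,0,0.36]],[[2,-0.1,2],[0,0,0.54]],[[3.2,-0.15,2],[0,0,0.72]],[[4.52,-0.22,2],[0,0,0.9]],[[4.52,-0.22,2],[0,0,1.08]],[[4.52,-0.22,2],[0,0,1.26]],[[4.52,-0.22,2],[0,0,1.4]],[[4.52,-0.22,2],[0,0,1.4]]]'

```text
time: 32.6
tool_pos: [595.2, -82.9, 77.6]
tcp_rot: [-180.0, 0.0, 73.0]
ft_force: [0.3, -0.9, -2.9]
finger_gap: 58.9
grip_force: 44.9
```

Call:
send_rows --steps '[[[0,0,0],[0,0,0.18]],[[0,0,0],[0,0,0.36]],[[0,0,0],[0,0,0.54]],[[0,0,0],[0,0,0.72]],[[0,0,0],[0,0,0.9]],[[0,0,0],[0,0,1.08]],[[0,0,0],[0,0,1.26]],[[0,0,0],[0,0,1.44]],[[0,0,0],[0,0,1.6]],[[0,0,0],[0,0,1.6]]]'

```text
time: 33.85
tool_pos: [595.3, -82.9, 77.6]
tcp_rot: [-180.0, 0.0, 164.5]
ft_force: [-0.1, -0.7, -1.9]
finger_gap: 58.9
grip_force: 44.9
```

Call:
send_rows --steps '[[[0,0,-0.5],[0,0,0.15]],[[0,0,-1],[0,0,0.15]],[[0,0,-1.6],[0,0,0.15]],[[0,0,-1.9],[0,0,0.15]],[[0,0,-1.96],[0,0,0.15]],[[0,0,-1.96],[0,0,0.15]]]'

```text
time: 34.6
tool_pos: [595.5, -83.1, 19.0]
tcp_rot: [-180.0, 0.0, 173.2]
ft_force: [-1.9, -1.6, 1.1]
finger_gap: 59.1
grip_force: 45.2
```

Run:
```python
from h import *
s=sense();print(s["tool_pos"],s["tcp_rot"],s["ft_force"]); jars()
```

```text
[595.52531648 -83.07821102  18.98005124] [-1.79982669e+02  1.82546963e-02  1.73240047e+02] [-1.93166807 -1.63518866  1.05634609]
side blue 367 [249. 191.] [596.  137.6] 14.4 -34.5 15.8
side blue 334 [304. 232.] [588.4 -76.7] 62.6 126.6 9.4
side blue 790 [315. 286.] [ 490.6 -223.2] -95.3 -100.0 15.3
side blue 2693 [355. 369.] [ 430.6 -392.2] 26.1 -43.5 5.3
side orange 499 [201. 145.] [642.2 452.1] 16.1 75.7 4.6
side orange 161 [178. 165.] [527.  365.9] 58.9 59.5 21.5
side orange 196 [146. 176.] [433.2 359.5] 30.8 18.1 18.0
top blue 378 [222. 201.] [599.  136.9] -1.0 -0.4 13.5
top blue 406 [365. 246.] [ 491.5 -226.8] -96.7 -97.0 15.2
top blue 101 [397. 246.] [ 492.7 -308.5] -98.7 -149.4 11.3
top blue 93 [408. 277.] [ 420.8 -332.2] -41.3 15.2 10.9
top orange 292 [130. 224.] [531.4 367.7] 60.4 60.2 13.6
top orange 222 [129. 262.] [435.6 359. ] 1.3 23.0 12.2
```

Call:
send_rows --steps '[[[0,0,0],[0,0,0]],[[0,0,0],[0,0,0]],[[0,0,0],[0,0,0]],[[0,0,1],[0,0,0]],[[0,0,2.5],[0,0,0]],[[0,0,3.8],[0,0,0]],[[0,0,3.8],[0,0,0]]]' --fingers 0

```text
time: 35.58
tool_pos: [598.3, -83.4, 137.6]
tcp_rot: [-180.0, 0.5, 173.3]
ft_force: [0.4, 0.8, -0.0]
finger_gap: 85.4
grip_force: 0.0
```

Call:
send_rows --steps '[[[-0.7,-1,0],[0,0,-0.18]],[[-1.4,-2,0],[0,0,-0.36]],[[-2.1,-3,0],[0,0,-0.54]],[[-2.8,-4,0],[0,0,-0.72]],[[-3.48,-4.75,0],[0,0,-0.9]],[[-3.48,-4.75,0],[0,0,-1.08]],[[-3.48,-4.75,0],[0,0,-1.26]],[[-3.48,-4.75,0],[0,0,-1.45]],[[-3.48,-4.75,0],[0,0,-1.45]]]'

```text
time: 36.7
tool_pos: [490.3, -225.0, 131.6]
tcp_rot: [-179.9, -0.1, 90.3]
ft_force: [0.3, -0.3, -0.2]
finger_gap: 85.7
grip_force: 0.0
```

Run:
```python
from h import *
s=sense();print(s["tool_pos"],s["tcp_rot"],s["ft_force"]); jars()
```

```text
[ 490.31358832 -224.99989115  131.55052837] [-1.79919772e+02 -5.01932533e-02  9.03108966e+01] [ 0.30468968 -0.33106682 -0.15204991]
side blue 367 [249. 191.] [596.  137.6] 14.2 -34.5 15.8
side blue 346 [313. 233.] [602.  -88.5] 15.4 -22.6 15.8
side blue 773 [314. 286.] [ 490.1 -223.7] -93.9 -96.9 15.7
side blue 2813 [355. 368.] [ 432.6 -390.8] 16.6 -41.6 3.7
side orange 504 [201. 145.] [643.1 454.3] 3.2 74.5 3.2
side orange 220 [178. 163.] [530.9 374.1] 63.2 22.5 18.6
side orange 231 [145. 175.] [434.7 363.8] 28.9 -12.4 15.9
top blue 379 [222. 201.] [599.  136.8] -0.8 -0.3 13.5
top blue 391 [310. 203.] [599.  -86.2] 5.4 3.8 13.9
top orange 310 [130. 224.] [531.2 367.6] 59.7 60.2 13.8
top orange 227 [129. 263.] [434.1 355.3] 16.0 23.0 14.3
```

Call:
send_rows --steps '[[[0,0,-1.2],[0,0,0]],[[0,0,-2.4],[0,0,0]],[[0,0,-3.3],[0,0,0]],[[0,0,-3.8],[0,0,0]],[[0,0,-3.8],[0,0,0]]]'

```text
time: 37.42
tool_pos: [490.0, -224.8, 17.6]
tcp_rot: [-179.9, -0.1, 90.3]
ft_force: [-0.3, 0.0, 0.2]
finger_gap: 85.3
grip_force: 0.0
```

Call:
send_rows --steps '[[[0,0,0],[0,0,0]],[[0,0,0],[0,0,0]],[[0,0,0],[0,0,0]],[[0,0,0],[0,0,0]],[[0,0,0],[0,0,0]]]' --fingers 1 --squeeze 40

```text
time: 38.05
tool_pos: [491.9, -226.0, 20.4]
tcp_rot: [179.9, 0.1, 90.3]
ft_force: [-2.9, 1.0, 6.1]
finger_gap: 59.1
grip_force: 43.1
```

Call:
send_rows --steps '[[[0,0,1],[0,0,0]],[[0,0,2],[0,0,0.18]],[[1,0.3,2],[0,0,0.36]],[[2,0.6,2],[0,0,0.54]],[[3,0.9,2],[0,0,0.72]],[[3.48,1.08,2],[0,0,0.9]],[[3.48,1.08,2],[0,0,1.08]],[[3.48,1.08,2],[0,0,1.26]],[[3.48,1.08,2],[0,0,1.4]],[[3.48,1.08,2],[0,0,1.4]]]'

```text
time: 39.3
tool_pos: [595.2, -192.8, 78.7]
tcp_rot: [180.0, -0.0, 170.4]
ft_force: [-0.1, -0.2, -4.1]
finger_gap: 58.9
grip_force: 45.0
```

Call:
send_rows --steps '[[[0,0,0],[0,0,0.15]],[[0,0,-0.5],[0,0,0.284]],[[0,0,-1],[0,0,0.284]],[[0,0,-1.6],[0,0,0.284]],[[0,0,-1.9],[0,0,0.284]],[[0,0,-1.96],[0,0,0.284]],[[0,0,-1.96],[0,0,0.284]]]'

```text
time: 40.17
tool_pos: [595.5, -193.1, 20.3]
tcp_rot: [-180.0, 0.0, -173.3]
ft_force: [-2.1, 0.3, 2.2]
finger_gap: 59.1
grip_force: 45.4
```

Release, rise, and move back out of view towards the valve.

Call:
send_rows --steps '[[[0,0,0],[0,0,0]],[[0,0,0],[0,0,0]],[[0,0,0],[0,0,0]],[[0,0,1],[0,0,0]],[[0,0,3],[0,0,0]],[[0,0,5.5],[0,0,0]],[[-2,-2,6],[0,0,0]],[[-4,-4,6],[0,0,0]],[[-4.3,-5.7,6],[0,0,0]],[[-4.3,-5.7,6],[0,0,0]]]' --fingers 0

```text
time: 41.42
tool_pos: [464.6, -366.5, 200.5]
tcp_rot: [-179.9, 0.0, -173.4]
ft_force: [0.7, 0.1, 0.3]
finger_gap: 85.5
grip_force: 0.0
```

Run:
```python
from h import *
s=sense();print(s["tool_pos"],s["tcp_rot"],s["ft_force"]); S=jars(); valve()
a=S["side"]["img"][160:320,190:390];b=S["top"]["img"][160:260,190:450].copy()
for p in ([595.7,137.5],[595.7,-82.7],[595.7,-193]): print(proj(S["top"],circ(p,80,30)).mean(0),proj(S["side"],circ(p,80,30)).mean(0))
cv2.imwrite("pics/t3.png",np.vstack([cv2.resize(a,(375,300),interpolation=2).repeat(1,0),np.zeros((0,375,3),np.uint8)])[:,:,::-1])
cv2.imwrite("pics/t4.png",cv2.resize(np.hstack([cv2.resize(a,(320,256),interpolation=2),cv2.resize(b,(480,256),interpolation=2)]),(800,256))[:,:,::-1])
for n in("side","top"):
    for r in finder.pinpoint("jar1",n)+finder.pinpoint("jar1_label",n): print(n,round(r["confidence"],2),back(S[n],np.array(r["at"])*[560,420],0)[0].round(0))
```

```text
[ 464.59968451 -366.48913014  200.52476396] [-1.79924885e+02  2.02992300e-02 -1.73385175e+02] [0.69552922 0.07840352 0.27579284]
side blue 368 [249. 191.] [595.9 137.5] 12.8 -32.5 16.3
side blue 520 [309. 233.] [597.1 -82.6] 2.0 4.1 16.2
side blue 638 [345. 258.] [ 593.9 -192.5] -0.8 0.8 15.2
side blue 2873 [355. 368.] [ 433.2 -390.6] 47.7 -38.9 2.9
side orange 501 [201. 145.] [643.1 454.4] -0.2 74.7 3.1
side orange 195 [178. 164.] [532.7 376.3] 69.4 -1.8 17.5
side orange 225 [145. 175.] [434.1 362. ] 24.6 23.5 16.7
top blue 381 [222. 201.] [598.9 136.9] -1.0 -0.1 13.7
top blue 393 [310. 203.] [599.  -86.2] 5.5 3.8 13.9
top blue 389 [353. 206.] [ 595.7 -196.3] 4.5 0.1 14.5
top blue 102 [397. 247.] [ 492.6 -308.4] -97.5 -148.7 11.2
top orange 312 [130. 224.] [531.  367.5] 59.3 60.1 14.1
top orange 217 [129. 263.] [434.2 358.3] 4.1 22.9 13.7
red [ 514.2 -346.5   70. ] 9.5 34.4
grn [ 479.7 -315.2   70. ] 91.0 37.0
yel [ 500.6 -350.   108. ] 6.0 20.4
c [ 480.3 -352.2   70. ]
[221.61255461 200.62219954] [249.334675   186.86364154]
[308.60507895 203.12372827] [309.48065374 227.78456244]
[352.28983036 204.37991283] [346.50964033 252.97900234]
side 0.96 [ 592. -193.    0.]
side 0.78 [ 366. -236.    0.]
side 0.74 [595. 136.   0.]
side 0.59 [590. -88.   0.]
side 0.59 [665. 189.   0.]
top 0.9 [596. -86.   0.]
top 0.85 [592. 142.   0.]
top 0.85 [ 367. -227.    0.]
top 0.7 [ 586. -193.    0.]
top 0.82 [634. 141.   0.]
top 0.46 [481. 367.   0.]
```

View pics/t4.png

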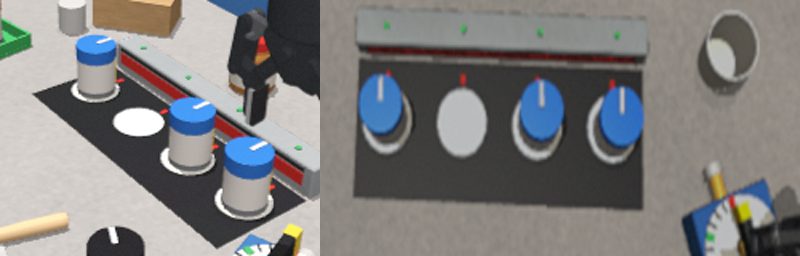

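Call:
send_rows --steps '[[[0,0,0],[0,0,-0.18]],[[0,0,0],[0,0,-0.36]],[[0,0,0],[0,0,-0.54]],[[0,0,0],[0,0,-0.72]],[[0,0,0],[0,0,-0.9]],[[0,0,0],[0,0,-1.08]],[[0,0,0],[0,0,-1.26]],[[0,0,0],[0,0,-1.44]],[[0,0,0],[0,0,-1.6]],[[0,0,0],[0,0,-1.6]]]' --fingers 0.5

```text
time: 43.02
tool_pos: [467.0, -362.9, 199.8]
tcp_rot: [180.0, -0.0, 95.2]
ft_force: [0.7, 0.2, 0.1]
finger_gap: 42.6
grip_force: 0.0
```

Call:
send_rows --steps '[[[0,0,0],[0,0,-0.18]],[[0,0,0],[0,0,-0.36]],[[0,0,0],[0,0,-0.54]],[[0,0,0],[0,0,-0.72]],[[0,0,0],[0,0,-0.9]],[[0,0,0],[0,0,-1.08]],[[0,0,0],[0,0,-1.26]],[[0,0,0],[0,0,-1.325]],[[0,0,0],[0,0,-1.325]],[[0,0,0],[0,0,-1.325]]]'

```text
time: 44.28
tool_pos: [466.5, -363.6, 199.9]
tcp_rot: [180.0, -0.0, 19.4]
ft_force: [-0.3, 0.6, -0.7]
finger_gap: 42.5
grip_force: 0.0
```

Call:
send_rows --steps '[[[0.03,0.05,-1.2],[0,0,0]],[[0.03,0.05,-2.4],[0,0,0]],[[0.03,0.05,-3.3],[0,0,0]],[[0.03,0.05,-4],[0,0,0]],[[0.03,0.05,-4.05],[0,0,0]],[[0.03,0.05,-4.05],[0,0,0]]]'

```text
time: 45.02
tool_pos: [467.6, -362.7, 79.2]
tcp_rot: [180.0, -0.0, 19.2]
ft_force: [-0.0, -0.1, 0.1]
finger_gap: 42.8
grip_force: 0.0
```

Call:
send_rows --steps '[[[0,0,0],[0,0,0]],[[0,0,0],[0,0,0]],[[0,0,0],[0,0,0]],[[0,0,0],[0,0,0]],[[0,0,0],[0,0,0]],[[0,0,0],[0,0,0]]]' --fingers 1 --squeeze 30

```text
time: 45.78
tool_pos: [467.1, -360.5, 79.9]
tcp_rot: [-179.8, -0.0, 19.2]
ft_force: [-6.6, 12.4, 12.1]
finger_gap: 13.0
grip_force: 30.8
```

```bash
python3 -c "
from bench import sense
s=sense();print(s['ft_force'],s['wrist_torque'],s['tcp_rot'])"
```

```text
[-6.60844267 12.38503332 12.11034224] [2.21042015 1.0524541  0.09019113] [-1.79828723e+02 -1.52899026e-02  1.92119692e+01]
```

Call:
send_rows --steps '[[[0,0.06,0],[0,0,0]],[[0.01,0.05,0],[0,0,0.15]],[[0.03,0.04,0],[0,0,0.32]],[[0.04,0.02,0],[0,0,0.5]],[[0.06,0,0],[0,0,0.68]],[[0.07,-0.02,0],[0,0,0.85]],[[0.08,-0.03,0],[0,0,0.98]],[[0.08,-0.04,0],[0,0,1.055]],[[0.08,-0.04,0],[0,0,1.055]]]'

```text
time: 46.9
tool_pos: [469.7, -362.7, 79.9]
tcp_rot: [-180.0, -0.1, 79.7]
ft_force: [-5.2, 7.1, 8.6]
finger_gap: 12.7
grip_force: 30.6
```

Run:
```python
from h import *
s=sense();print(s['ft_force'],s['wrist_torque'],s['tcp_rot'],s["tool_pos"])
o=valve()
for c in ([471,-360],[469.5,-361.5]):
    print([round(float(np.degrees(np.arctan2(o[k][1]-c[1],o[k][0]-c[0]))),1) for k in("red","grn","yel")])
```

```text
[-5.20642444  7.12544345  8.62011491] [1.32314998 0.86544705 0.04670905] [-1.79983051e+02 -7.31526140e-02  7.97052599e+01] [ 469.67444933 -362.70383306   79.92067218]
red [ 514.6 -346.2   70. ] -18.3 24.3
grn [ 479.7 -315.2   70. ] 116.8 26.2
yel [ 476.3 -327.8  108. ] 144.8 18.7
c [ 491.5 -338.5   70. ]
[17.6, 79.0, 80.7]
[18.8, 77.6, 78.6]
```

Call:
send_rows --steps '[[[0,0,0],[0,0,0]],[[0,0,0],[0,0,0]],[[0,0,0],[0,0,0]],[[0,0,0],[0,0,0]],[[0,0,0],[0,0,0]],[[0,0,0],[0,0,0]],[[0,0,0],[0,0,0]],[[0,0,0],[0,0,0]],[[0,0,0],[0,0,0]],[[0,0,0],[0,0,0]]]'

```text
time: 48.2
tool_pos: [469.7, -362.7, 79.9]
tcp_rot: [-180.0, -0.1, 79.6]
ft_force: [-4.8, 7.9, 9.6]
finger_gap: 12.6
grip_force: 30.6
```

Call:
send_rows --steps '[[[0,0,0],[0,0,0]],[[0,0,0],[0,0,0]],[[0,0,0],[0,0,0]],[[0,0,0],[0,0,0]],[[0,0,0],[0,0,0]],[[0,0,0],[0,0,0]],[[0,0,0],[0,0,0]],[[0,0,0],[0,0,0]],[[0,0,0],[0,0,0]],[[0,0,0],[0,0,0]]]'

```text
time: 49.45
tool_pos: [469.7, -362.7, 79.9]
tcp_rot: [-180.0, -0.1, 79.6]
ft_force: [-4.5, 7.2, 9.6]
finger_gap: 12.8
grip_force: 30.6
```

Call:
send_rows --steps '[[[0,0,0],[0,0,0]],[[0,0,0],[0,0,0]],[[0,0,0],[0,0,0]],[[0,0,0],[0,0,0]],[[0,0,0],[0,0,0]],[[0,0,0],[0,0,0]],[[0,0,0],[0,0,0]],[[0,0,0],[0,0,0]],[[0,0,0],[0,0,0]],[[0,0,0],[0,0,0]]]'

```text
time: 50.7
tool_pos: [469.7, -362.7, 80.0]
tcp_rot: [-180.0, -0.1, 79.6]
ft_force: [-4.7, 7.7, 9.6]
finger_gap: 12.6
grip_force: 30.6
```

Call:
send_rows --steps '[[[0,0,0],[0,0,0]],[[0,0,0],[0,0,0]],[[0,0,0],[0,0,0]],[[0,0,0],[0,0,0]],[[0,0,0],[0,0,0]],[[0,0,0],[0,0,0]],[[0,0,0],[0,0,0]],[[0,0,0],[0,0,0]],[[0,0,0],[0,0,0]],[[0,0,0],[0,0,0]]]'

```text
time: 51.95
tool_pos: [469.7, -362.7, 80.0]
tcp_rot: [-180.0, -0.1, 79.6]
ft_force: [-4.5, 7.8, 8.7]
finger_gap: 12.4
grip_force: 30.6
```

Call:
send_rows --steps '[[[0,0.01,0],[0,0,-0.15]],[[-0.02,0.03,0],[0,0,-0.32]],[[-0.04,0.05,0],[0,0,-0.5]],[[-0.06,0.07,0],[0,0,-0.68]],[[-0.07,0.09,0],[0,0,-0.85]],[[-0.08,0.1,0],[0,0,-1.0]],[[-0.08,0.1,0],[0,0,-1.09]],[[-0.08,0.1,0],[0,0,-1.15]],[[-0.08,0.1,0],[0,0,-1.15]]]'

```text
time: 53.08
tool_pos: [467.1, -360.5, 80.0]
tcp_rot: [180.0, 0.0, 13.7]
ft_force: [-6.1, 3.7, 7.9]
finger_gap: 12.7
grip_force: 40.4
```

Run:
```python
from h import *
s=sense();print(s['ft_force'],s['wrist_torque'],s['tcp_rot'],s["tool_pos"])
o=valve()
for c in ([471,-360],[469.5,-361.5]):
    print([round(float(np.degrees(np.arctan2(o[k][1]-c[1],o[k][0]-c[0]))),1) for k in("red","grn","yel")])
```

```text
[-6.06982938  3.72866023  7.8731869 ] [0.81556668 0.90321452 0.9132033 ] [1.79994211e+02 2.07522575e-02 1.37494314e+01] [ 467.07495968 -360.48633217   79.96472947]
red [ 514.2 -346.5   70. ] -19.2 24.4
grn [ 479.7 -314.6   70. ] 115.7 26.4
yel [ 501.8 -349.3  108. ] -45.2 15.2
c [ 491.1 -338.5   70. ]
[17.3, 79.2, 19.2]
[18.5, 77.8, 20.7]
```

Call:
send_rows --steps '[[[0,0,0],[0,0,0.03]],[[0,0,0],[0,0,0.03]],[[0,0,0],[0,0,0.03]],[[0,0,0],[0,0,0.03]],[[0,0,1],[0,0,0.03]],[[0,0,3],[0,0,0.03]],[[0,0,5],[0,0,0.03]],[[0,0,5],[0,0,0.03]],[[0,0,5],[0,0,0.03]]]' --fingers 0.4

```text
time: 54.25
tool_pos: [467.3, -360.6, 228.3]
tcp_rot: [180.0, -0.0, 15.4]
ft_force: [-0.6, -0.2, -0.7]
finger_gap: 51.0
grip_force: 0.0
```

Run:
```python
from h import *
print(sense()["tool_pos"]);jars(); o=valve()
for c in ([471,-360],[469.5,-361.5]):
    print([round(float(np.degrees(np.arctan2(o[k][1]-c[1],o[k][0]-c[0]))),1) for k in("red","grn","yel")])
t=snapshot("top")["img"]
cv2.imwrite("pics/end.png",cv2.resize(t[140:320,100:460],(800,400),interpolation=2)[:,:,::-1])
```

```text
[ 467.26338681 -360.63382304  228.27172396]
side blue 367 [249. 191.] [596.  137.6] 14.3 -34.3 15.8
side blue 519 [309. 233.] [597.2 -82.2] 0.5 4.0 16.0
side blue 637 [345. 258.] [ 593.9 -192.5] -0.9 0.8 15.2
side blue 2887 [356. 368.] [ 433.1 -391. ] 50.8 -38.2 3.2
side orange 502 [201. 145.] [643.3 454.1] 2.9 72.9 3.2
side orange 225 [178. 163.] [531.4 374.2] 65.2 28.9 19.0
side orange 247 [145. 174.] [434.9 363.6] 31.3 -16.1 16.0
top blue 381 [222. 201.] [598.8 137. ] -1.4 -0.4 13.7
top blue 392 [310. 203.] [599.  -86.2] 5.5 3.8 13.9
top blue 391 [353. 206.] [ 595.8 -196.3] 4.3 -0.4 14.2
top blue 102 [397. 247.] [ 492.6 -308.4] -97.5 -148.7 11.2
top orange 303 [130. 224.] [531.1 367.4] 59.5 60.2 14.0
top orange 223 [129. 263.] [434.  356.1] 13.1 22.9 14.1
red [ 514.2 -346.5   70. ] 8.9 34.4
grn [ 479.7 -315.2   70. ] 90.9 36.6
yel [ 500.7 -350.2  108. ] 4.4 20.5
c [ 480.3 -351.8   70. ]
[17.3, 79.0, 18.2]
[18.5, 77.6, 19.9]
```

View pics/end.png

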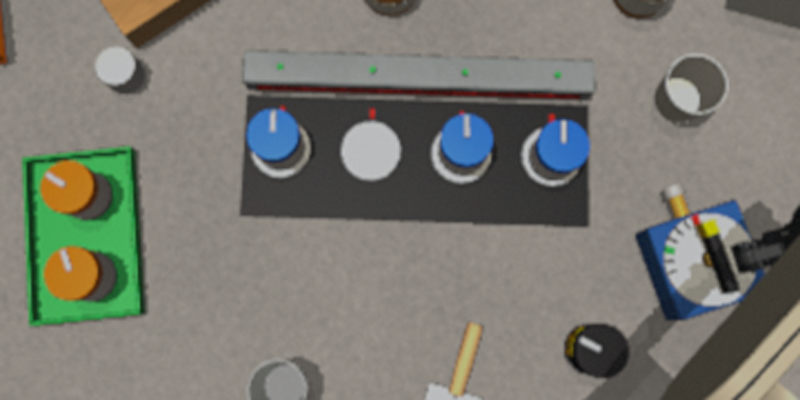

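The final top view shows both orange jars standing in the tray at about (68,187) and (71,273). The three blue jars sit on bays 1, 3 and 4 at (273,135), (466,140) and (563,145), with their ticks pointing at the reader bar. The valve pointer is on red at (710,228).

```bash
python3 -c "
from bench import order
print(order.hand_in())"
```

```text
the job is handed in; nothing more can be done
None
```

The job is done and handed in at about 54 s (no verdict came back): the valve was shut first, both orange jars stand in the green tray, the three blue jars are on bays 1, 3 and 4 (about 3 mm off centre and 4° off square at worst), and the air ran at about 61° for over 5 s before I shut the valve to its stop again.

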